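# Set the valves of a vacuum filtration manifold

## Robot

A 6-joint arm with a two-finger parallel gripper is mounted at the origin on the work surface. World frame = base frame: x ahead of the robot, y to its left, z up, the work surface at z = 0. Lengths are in m, angles in rad, forces in N, time in s.
With the tool pointing down it reaches from about 0.35 to 0.975 m from the base axis. Payload 4.9 kg.
Tool frame: the origin (TCP) lies at the very end of the fingers, on their centre line; the grasp point (between the pads) lies 19 mm behind it; z points along the fingers, y is the line along which they close (so a half turn about z gives the same grasp; the last joint's range is limited). The gripper opens to 85 mm and grips with 20 to 120 N. Pads are 22 mm wide; open, the fingers measure 114 mm over their backs; the gripper's body (76 mm by 85 mm) begins 54 mm behind the grasp point. The pads swing forward as they close: fully open they stand 13 mm farther back than shut.
Start: joints at [1.118, 0.053, 1.613, -0, 1.476, -0.119], TCP at [0.205, 0.59, 0.231] pointing down, gripper open.
Joint ranges: [-3.01, 3.01], [-1.01, 2.22], [0.06, 2.58], [-1.02, 4.17], [0.09, 2.62], [-3.14, 3.14]. Speed limits (rad/s): [2.57, 2.57, 3.14, 3.14, 3.14, 3.14].

## Interface

Orientations are given as a unit quaternion [w, x, y, z].
In Python, from plant import manip gives the robot as it stands.
- The arm moves only by the shell command python3 -m pendant 'ROWS'. ROWS is JSON, a list of rows, each a list of 3 entries, a list of its own where there are three numbers: the opening, from 0 (shut) to 1 (fully open), then the shift along the tool's x, y, z in units of 12 cm (1.0 is 12 cm), then the turn about the tool's z in units of pi rad (1.0 is pi rad). In form: [[gripper, [dx, dy, dz], roll], ...]. A call has 1 to 10 rows; each row is the pose to reach, as a shift and turn from the pose commanded when the call began, along the tool's axes at that moment, turning the shorter way round; what a row does not reach only later rows make up. A row lasts 1/10 s, in which the tool goes at most 50 mm and 8.59 degrees, less where a joint would pass 70% of its speed; a pose out of reach is approached as far as the arm can. A call with a number of a shift or a turn outside -1 to 1 is refused whole. A call with a gripper value outside its range is refused whole. The fingers move at their own pace and stop on an object; the grip force is fixed at half the most. Time passes only in rows, so rows that repeat a pose let the fingers close. It gives the time, the measured TCP pose, the force, the opening and the grip force at its end, in the units of the state.
- manip.state(): the state, without advancing time (a new reading comes with each control period).
- manip.grab_frame(name): name is "scene" or "top" or "wrist"; returns a dict with "img" (480x640x3 uint8, red, green, blue), "fx", "fy", "cx", "cy" (pixels), "D" ([k1, k2, p1, p2, k3] as OpenCV has them; the pictures are not rectified), "eye" and "rotation" of the camera in the world; the wrist camera has in their place "tool_from_camera" (4x4, takes a point from camera to tool coordinates, whose origin is the TCP and whose axes are the flange's). Camera axes: x right, y down, z forward; pixel columns grow to the right and rows downward; lengths in m; the calibration is good to about 2 mm. A picture is of the moment at which its call begins: read the wrist's pose just before it. There is no depth.
- manip.job_done(): hands the job in; it is judged then, once.
The state is a dict: "time": time; "joint_pos": joint angles; "joint_vel": joint speeds; "joint_efforts": joint torques, N m; "tool_pos": TCP position; "tool_rot": TCP orientation; "contact_force": force on the tool from outside, world axes, zero at the start; "ft_torque": the same for the moment, N m; "gripper_width": opening from 0.0 (shut) to 1.0 (fully open); "grasp_force": force on a finger pad.
Only numpy, scipy, OpenCV 4.12 (cv2) and the standard library are available. Lean on these libraries where they do the work, as an engineer would, in place of code of your own. Each camera call takes 0.05 s, during which the arm holds its last target. There are 200 camera calls.

## Task

The filtration manifold's three valves were left half open to dry. Get it ready for a run by pushing the levers round with a fingertip: turn the valves of the two stations that carry a funnel fully open (lever in line with its branch tube, pointing away from the funnel) and the valve of the capped, unused station fully shut (lever across the tube, along the row). Leave the funnels and the cap seated as they are, lift nothing, do not disturb the jars and other things around, and finish with the hand clear.

Things in the scene. Friction and masses are not known exactly. Their poses are not given: they have to be found in the camera images.
- manifold: Fixed vacuum filtration manifold on a white tray 270 x 690 x 12 mm. Origin on the bench straight below the middle valve's pivot; z up, +y along the row to the left station, +x from the levers to the seats (world axes at yaw 0). Stations at y = +150 (left), 0 (mid), -150 mm (right): a branch tube runs along +x from the header tube through a ball valve at x = 0 to a round seat.
- header (a point): Middle of the steel header tube's top line, 82 mm above the bench; the tube is 34 mm thick and runs along the manifold's y, 75 mm to the -x side of the pivots. A round gauge, 44 mm across, stands on it 262 mm to the left of this point, its top 129 mm above the bench.
- pump (a point): Top of the pump at the manifold's right end (on its tray), 142 mm above the bench, above the pump's centre; the pump measures 190 mm along x and 130 mm along y.
- valve_left (a point): Pivot of the left station's valve lever: on its vertical axis, at mid height of the lever's sleeve, 122 mm above the bench. The point's axes are the manifold's.
- valve_mid (a point): Pivot of the mid station's valve lever: on its vertical axis, at mid height of the lever's sleeve, 122 mm above the bench. The point's axes are the manifold's.
- valve_right (a point): Pivot of the right station's valve lever: on its vertical axis, at mid height of the lever's sleeve, 122 mm above the bench. The point's axes are the manifold's.
- lever_left (a joint): Angle (rad) of the left lever about the vertical axis, counterclockwise seen from above. 0 = shut: across its branch tube, pointing along the manifold's +y. 1.571 = open: in line with the tube, pointing along the manifold's -x (away from the seat). Hard stops at both ends; stays where it is left; friction 0.25 N m (4 N at 65 mm from the pivot).
- lever_left_tip (a point): Outer end of the left lever, 88 mm from the pivot at the same height. The lever is a flat steel arm with a black sleeve 14 mm wide and 12 mm high that covers it from 28 to 88 mm from the pivot; under the sleeve the space is free down to the header tube's top (40 mm below the lever's mid height).
- lever_mid (a joint): Angle (rad) of the mid lever about the vertical axis, counterclockwise seen from above. 0 = shut: across its branch tube, pointing along the manifold's +y. 1.571 = open: in line with the tube, pointing along the manifold's -x (away from the seat). Hard stops at both ends; stays where it is left; friction 0.25 N m (4 N at 65 mm from the pivot).
- lever_mid_tip (a point): Outer end of the mid lever, 88 mm from the pivot at the same height. The lever is a flat steel arm with a black sleeve 14 mm wide and 12 mm high that covers it from 28 to 88 mm from the pivot; under the sleeve the space is free down to the header tube's top (40 mm below the lever's mid height).
- lever_right (a joint): Angle (rad) of the right lever about the vertical axis, counterclockwise seen from above. 0 = shut: across its branch tube, pointing along the manifold's +y. 1.571 = open: in line with the tube, pointing along the manifold's -x (away from the seat). Hard stops at both ends; stays where it is left; friction 0.25 N m (4 N at 65 mm from the pivot).
- lever_right_tip (a point): Outer end of the right lever, 88 mm from the pivot at the same height. The lever is a flat steel arm with a black sleeve 14 mm wide and 12 mm high that covers it from 28 to 88 mm from the pivot; under the sleeve the space is free down to the header tube's top (40 mm below the lever's mid height).
- seat_left (a point): Centre of the top of the left station's seat, 105 mm from that station's pivot along the manifold's +x, 100 mm above the bench.
- seat_mid (a point): Centre of the top of the mid station's seat, 105 mm from that station's pivot along the manifold's +x, 100 mm above the bench.
- seat_right (a point): Centre of the top of the right station's seat, 105 mm from that station's pivot along the manifold's +x, 100 mm above the bench.
- funnel_large: Large open steel filter funnel standing loose on one of the three seats: 86 mm across the rim, 140 mm high; origin at the centre of its underside, z up.
- funnel_small: Small open steel filter funnel standing loose on another seat: 72 mm across the rim, 80 mm high; origin at the centre of its underside, z up.
- cap: Flat steel cap lying loose on the remaining seat, the unused station: 72 mm across, 12 mm thick, with an 18 mm knob (28 mm high in all); origin at the centre of its underside, z up.
- sample_a: Sample jar with a red cap, 44 mm across, 85 mm high, loose on the tray between two seats (not to be disturbed); origin at the centre of its underside.
- sample_b: Sample jar with a red cap, 44 mm across, 85 mm high, loose on the tray between two seats (not to be disturbed); origin at the centre of its underside.
- wash_bottle: White wash bottle with a bent spout, 66 mm across, 175 mm high, loose on the bench beyond the manifold's left end (not to be disturbed); origin under its centre.
- beaker: Glass beaker, 68 mm across, 90 mm high, loose near the wash bottle (not to be disturbed); origin under its centre.
- petri_stack: Two stacked petri dishes, 90 mm across, 29 mm high, loose on the tray between the left and middle branch tubes, below the levers (not to be disturbed); origin under their centre.
- filter_box: Flat blue box of filters, 70 x 70 x 28 mm, loose on the tray between the middle and right branch tubes, below the levers (not to be disturbed); origin under its centre.
Not all that is in view belongs to the job. Leave any pink look-alike of the funnel_large alone. What is shaped like the cap but yellow is not meant.

How it is judged:
By the outcome, as a careful person would: the job done as asked, in the order asked, and still so for the second after the job is handed in, with the robot touching nothing.
It also fails if it takes over 51 s, if anything falls off the work surface, if the arm or the gripper's body presses on something with over 40 N, if the wrist force passes 120 N, or if a joint passes its speed limit or range.

## Working session

There is one attempt and no reset: what is moved stays moved. The work goes in short steps, Python scripts to look and compute and a shell command to move; the robot and the scene stay as the last step left them, time stands still between calls to the robot, and variables do not carry over. Pictures are saved under pics/ and viewed, at most 10 in all, crops included, and the job is handed in when it is done.

```bash
mkdir -p pics
python3 - <<'E'
from plant import manip
import cv2,pickle,numpy as np
s=manip.state();print(s['time'],s['tool_pos'],s['tool_rot'],s['gripper_width'])
for n in('scene','top'):
    f=manip.grab_frame(n);pickle.dump(f,open(n+'.pkl','wb'));cv2.imwrite(f'pics/{n}0.png',f['img'][:,:,::-1])
    print(n,f['fx'],f['fy'],f['cx'],f['cy'],f['D'],f['eye'],f['rotation'])
E
```

```text
0.0 [0.20449322 0.58992496 0.23002568] [-2.93790852e-04  1.66121438e-01  9.86104740e-01 -1.01143725e-03] 0.9995473183178851
scene 477.12422138524215 477.12422138524215 314.18536019400176 245.22150805499535 [-0.02973886  0.          0.          0.          0.        ] [ 1.32409074 -0.19229684  1.0245226 ] [-0.27690905  0.77628904  0.53570889 -0.18361015]
top 616.016032861545 616.016032861545 326.7117887454486 239.72551110834064 [-0.03714875  0.          0.          0.          0.        ] [0.30012081 0.07148763 1.67330734] [ 0.07203545 -0.67872192  0.72681987 -0.07668329]
```

View pics/top0.png

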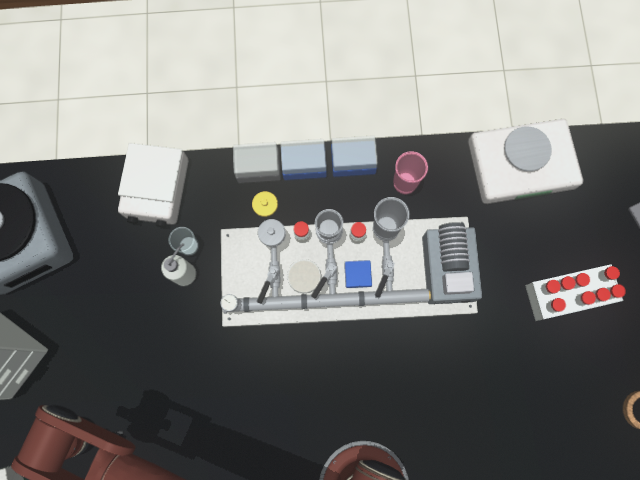

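View pics/scene0.png

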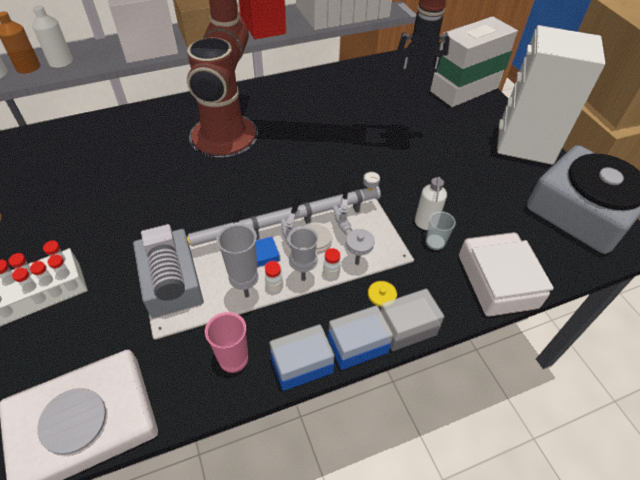

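The gauge end is left and the pump end is right. The steel cap is on the left seat (271,233), the small funnel on mid (329,225) and the large funnel on right (391,217). The pink beaker (409,172) and yellow cap (264,203) are decoys and stand off the manifold. So the left valve gets shut, and mid and right get opened. The black levers point down-left. Next I measure them and check in a crop.

```bash
cat > h.py <<'E'
import cv2,numpy as np,pickle
from scipy.spatial.transform import Rotation as R
def ray(f,uv,z):
    K=np.array([[f['fx'],0,f['cx']],[0,f['fy'],f['cy']],[0,0,1]])
    p=cv2.undistortPoints(np.float64(uv).reshape(-1,1,2),K,np.array(f['D'])).reshape(-1,2)
    q=np.array(f['rotation']);M=R.from_quat(q[[1,2,3,0]]).as_matrix() if q.size==4 else q
    d=np.c_[p,np.ones(len(p))]@M.T;e=np.array(f['eye'])
    return e+d*((z-e[2])/d[:,2])[:,None]
E
python3 - <<'E'
from h import *
f=pickle.load(open('top.pkl','rb'));im=f['img']
c=im[185:335,215:485];cv2.imwrite('pics/crop0.png',cv2.resize(c,None,fx=2.9,fy=2.9,interpolation=2)[:,:,::-1])
g=im.max(2)
m=(g>150).astype(np.uint8);m[:205]=0;m[335:]=0;m[:,:215]=0;m[:,490:]=0
n,l,st,ce=cv2.connectedComponentsWithStats(m);k=1+np.argmax(st[1:,4])
pts=np.argwhere(l==k)[:,::-1]
# bottom (front) edge of tray by line fit, left edge
P=[]
for x in range(240,470,5):
    r=pts[pts[:,0]==x];P.append([x,r[:,1].max()+.5])
W=ray(f,P,.012);vx,vy,x0,y0=cv2.fitLine(W[:,:2].astype(np.float32),cv2.DIST_HUBER,0,1e-4,1e-4).ravel()
print('front edge dir',np.degrees(np.arctan2(-vx/vy*1,1)),x0,y0)
box=cv2.boxPoints(cv2.minAreaRect(pts.astype(np.float32)));print(ray(f,box,.012).round(3))
d=(g<50).astype(np.uint8);d[:262]=0;d[302:]=0
n,l,st,ce=cv2.connectedComponentsWithStats(d)
for k in range(1,n):
    if 25<st[k,4]<600 and 240<ce[k][0]<420:
        rc=cv2.minAreaRect(np.argwhere(l==k)[:,::-1].astype(np.float32))
        w=ray(f,np.argwhere(l==k)[:,::-1]*1.0,.122)[:,:2];mu=w.mean(0);u,s,v=np.linalg.svd(w-mu,full_matrices=False)
        v=v[0]*(-1 if v[0][0]>0 else 1);e=(w-mu)@v
        print(st[k],ce[k].round(1),'ctr',mu.round(4),'dir',v.round(3),'len',e.min(),e.max(),'pivot',(mu-v*.058).round(4),'tip',(mu+v*.03).round(4))
E
```

```text
front edge dir -0.9457465 0.43216616 -0.011605534
[[ 0.747  0.35   0.012]
 [ 0.736 -0.375  0.012]
 [ 0.426 -0.353  0.012]
 [ 0.438  0.345  0.012]]
```

View pics/crop0.png

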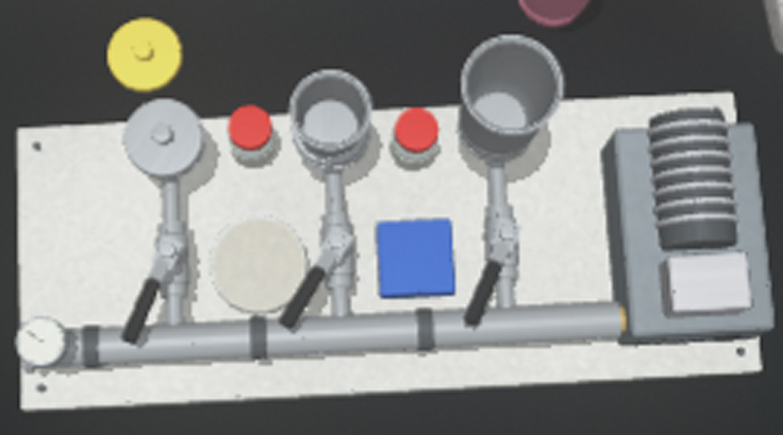

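Cap on the left seat is confirmed in the crop. The black sleeves are at crop (144,310), (304,297) and (484,292).

Run:
```python
from h import *
f=pickle.load(open('top.pkl','rb'));g=f['img'].max(2)
for nm,(a,b) in dict(left=(144,310),mid=(304,297),right=(484,292)).items():
    cx,cy=215+a/2.9,185+b/2.9
    d=np.zeros_like(g);y0,x0=int(cy)-16,int(cx)-14
    d[y0:y0+33,x0:x0+29]=g[y0:y0+33,x0:x0+29]<85
    n,l,st,ce=cv2.connectedComponentsWithStats(d)
    k=min(range(1,n),key=lambda k:np.hypot(*(ce[k]-[cx,cy]))if st[k,4]>25 else 99)
    w=ray(f,np.argwhere(l==k)[:,::-1]*1.0,.125)[:,:2];mu=w.mean(0);v=np.linalg.svd(w-mu,full_matrices=False)[2][0]
    v=v*(-1 if v[0]>0 else 1);e=(w-mu)@v
    ang=np.arctan2(v[1],v[0])-np.pi/2+np.radians(.95)
    print(nm,st[k],'ctr',mu.round(4),'len',np.ptp(e).round(3),'wid',np.ptp((w-mu)@[-v[1],v[0]]).round(3),'angle',ang.round(3),'piv',(mu-v*.058).round(4),'tip',(mu+v*.03).round(4))
# seats check: red caps, blue box
```

```text
left [258 282  12  21 101] ctr [0.5065 0.2188] len 0.057 wid 0.013 angle 1.126 piv [0.5584 0.1929] tip [0.4797 0.2321]
mid [312 278  15  20 104] ctr [0.5092 0.0781] len 0.056 wid 0.012 angle 0.96 piv [0.5561 0.044 ] tip [0.4849 0.0957]
right [376 275  12  22 104] ctr [ 0.5022 -0.0795] len 0.058 wid 0.012 angle 1.109 piv [ 0.5537 -0.1061] tip [ 0.4756 -0.0657]
```

```bash
python3 -m pendant '[[0,[0,0,0],-0.04],[0,[0,0,0],-0.08],[0,[0,0,0],-0.101],[0,[0,0,0],-0.101],[0,[0,0,0],-0.101]]'
cat > where.py <<'E'
from plant import manip
import numpy as np
from scipy.spatial.transform import Rotation as R
s=manip.state();p=np.array(s['tool_pos']);q=np.array(s['tool_rot']);M=R.from_quat(q[[1,2,3,0]]).as_matrix()
a=np.radians(-.95);d=p[:2]-[.5561,.0437]
print('t',s['time'],'manifold xy mm',(1e3*np.array([d@[np.cos(a),np.sin(a)],d@[-np.sin(a),np.cos(a)]])).round(1),'z',round(p[2],4),'yaw of tool y vs man y deg',np.degrees(np.arctan2(M[1,1],M[0,1])-np.pi/2-a).round(2),'tilt',M[:,2].round(3),'w',round(s['gripper_width'],2),'F',np.round(s['contact_force'],1))
E
python3 where.py
```

```text
time: 0.6
tool_pos: [0.2047, 0.5903, 0.2308]
tool_rot: [-0.0, 0.009, 1.0, -0.0]
contact_force: [0.4, -0.7, 0.9]
gripper_width: 0.14
grasp_force: 0.0
t 0.6 manifold xy mm [-360.5  540.7] z 0.2308 yaw of tool y vs man y deg -0.08 tilt [-0.    -0.001 -1.   ] w 0.14 F [ 0.4 -0.7  0.9]
```

```bash
for i in 1 ; do :; done
python3 -m pendant '[[0,[-0.23,-0.33,0],0],[0,[-0.46,-0.65,0],0],[0,[-0.69,-0.98,0],0]]' >/dev/null
python3 -m pendant '[[0,[-0.23,-0.33,0],0],[0,[-0.46,-0.65,0],0],[0,[-0.69,-0.98,0],0]]' >/dev/null
python3 -m pendant '[[0,[-0.23,-0.33,0],0],[0,[-0.46,-0.65,0],0],[0,[-0.69,-0.98,0],0]]' >/dev/null
python3 -m pendant '[[0,[-0.23,-0.33,0],0],[0,[-0.46,-0.65,0],0],[0,[-0.69,-0.98,0],0],[0,[-0.69,-0.98,0],0],[0,[-0.69,-0.98,0],0]]'
python3 where.py
```

```text
time: 2.0
tool_pos: [0.5283, 0.1139, 0.231]
tool_rot: [-0.0, 0.01, 1.0, 0.0]
contact_force: [0.1, 0.3, 0.1]
gripper_width: 0.005
grasp_force: 0.0
t 2.0 manifold xy mm [-28.9  69.7] z 0.231 yaw of tool y vs man y deg -0.17 tilt [-0.001  0.    -1.   ] w 0.01 F [0.1 0.3 0.1]
```

```bash
python3 -m pendant '[[0,[0,0,0.33],0],[0,[0,0,0.66],0],[0,[0,0,0.9],0],[0,[0,0,1.0],0],[0,[0,0,1.0],0]]'
python3 -m pendant '[[0,[0,0,0.04],0],[0,[0.03,-0.08,0.04],0],[0,[0.07,-0.16,0.04],0],[0,[0.11,-0.2,0.04],0],[0,[0.15,-0.24,0.04],0],[0,[0.19,-0.28,0.04],0],[0,[0.22,-0.32,0.04],0],[0,[0.24,-0.36,0.04],0],[0,[0.24,-0.36,0.04],0]]'
python3 where.py
```

```text
time: 2.5
tool_pos: [0.5262, 0.1156, 0.1094]
tool_rot: [-0.002, 0.008, 1.0, -0.0]
contact_force: [-0.1, -0.2, 0.0]
gripper_width: -0.0
grasp_force: 0.0
time: 3.4
tool_pos: [0.4988, 0.0713, 0.1074]
tool_rot: [0.001, 0.009, 1.0, -0.0]
contact_force: [0.2, 0.9, 0.2]
gripper_width: -0.002
grasp_force: 0.7
t 3.4 manifold xy mm [-57.8  26.6] z 0.1074 yaw of tool y vs man y deg -0.05 tilt [ 0.001 -0.    -1.   ] w -0.0 F [0.2 0.9 0.2]
```

```bash
python3 -m pendant '[[0,[0.01,-0.02,0],0],[0,[0.02,-0.04,0],0],[0,[0.02,-0.04,0],0]]'|grep -E "pos|contact"
python3 -m pendant '[[0,[0,-0.02,0],0],[0,[0,-0.02,0],0]]'|grep -E "pos|contact"
python3 -m pendant '[[0,[0,-0.02,0],0],[0,[0,-0.02,0],0]]'|grep -E "pos|contact"
python3 - <<'E'
from plant import manip
import cv2
for n in('top','wrist'):
    f=manip.grab_frame(n)['img'];cv2.imwrite(f'pics/{n}1.png',f[:,:,::-1])
    if n=='top':a=cv2.resize(f[185:335,215:485],None,fx=2.3,fy=2.3,interpolation=2)
import numpy as np
b=cv2.resize(f,(320,240));c=np.zeros((600,640,3),np.uint8);c[:345,:621]=a;c[350:590,:320]=b
cv2.imwrite('pics/v1.png',c[:,:,::-1])
E
python3 where.py
```

```text
tool_pos: [0.4963, 0.0672, 0.1067]
contact_force: [2.6, 3.9, 2.3]
tool_pos: [0.4963, 0.0669, 0.1067]
contact_force: [2.5, 11.2, 1.7]
tool_pos: [0.4963, 0.0667, 0.1068]
contact_force: [2.7, 19.8, 2.5]
t 4.2 manifold xy mm [-60.2  22. ] z 0.1068 yaw of tool y vs man y deg 0.01 tilt [ 0.001  0.01  -1.   ] w -0.0 F [ 2.3 19.   2.1]
```

View pics/v1.png

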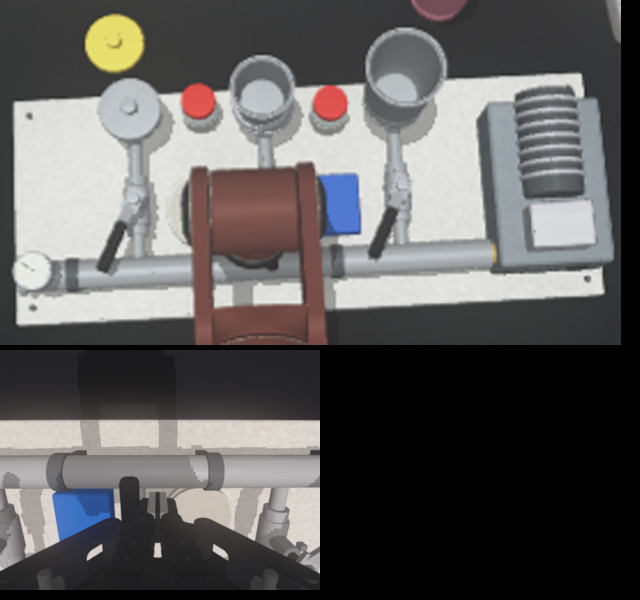

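Mid lever is at its stop: 19 N, and the finger centre is at y=22 mm as predicted. The wrist view shows the lever in line with the tube. Back off and go to the right lever.

```bash
python3 -m pendant '[[0,[0,0.1,0],0],[0,[0,0.25,0],0],[0,[0,0.25,-0.25],0],[0,[0,0.25,-0.5],0],[0,[0,0.0,-0.5],0],[0,[-0.1,-0.4,-0.5],0],[0,[-0.17,-0.75,-0.5],0],[0,[-0.17,-0.85,-0.5],0],[0,[-0.17,-0.85,-0.5],0]]'
python3 where.py
```

```text
time: 5.1
tool_pos: [0.5139, -0.0415, 0.1656]
tool_rot: [-0.001, 0.01, 1.0, -0.0]
contact_force: [-0.9, 1.1, 0.4]
gripper_width: 0.0
grasp_force: 0.0
t 5.1 manifold xy mm [-40.8 -85.9] z 0.1656 yaw of tool y vs man y deg -0.17 tilt [-0.003 -0.001 -1.   ] w 0.0 F [-0.9  1.1  0.4]
```

```bash
python3 -m pendant '[[0,[0,0,0.25],0],[0,[0,0,0.45],0],[0,[0,0,0.5],0],[0,[0.01,-0.06,0.5],0],[0,[0.03,-0.12,0.5],0],[0,[0.06,-0.18,0.5],0],[0,[0.1,-0.23,0.5],0],[0,[0.13,-0.28,0.5],0],[0,[0.16,-0.32,0.5],0],[0,[0.16,-0.34,0.5],0]]'
python3 -m pendant '[[0,[0,-0.02,0],0],[0,[0,-0.02,0],0]]'|grep -E "pos|contact"
python3 -m pendant '[[0,[0,-0.02,0],0],[0,[0,-0.02,0],0]]'|grep -E "pos|contact"
python3 -m pendant '[[0,[0,-0.02,0],0],[0,[0,-0.02,0],0]]'|grep -E "pos|contact"
python3 where.py
```

```text
time: 6.1
tool_pos: [0.495, -0.0809, 0.1076]
tool_rot: [0.001, 0.009, 1.0, 0.0]
contact_force: [0.2, 4.2, 2.6]
gripper_width: -0.004
grasp_force: 2.0
tool_pos: [0.4948, -0.0829, 0.1069]
contact_force: [0.1, 3.5, 4.3]
tool_pos: [0.4947, -0.0831, 0.1068]
contact_force: [-1.9, 12.9, 6.0]
tool_pos: [0.4947, -0.0833, 0.1069]
contact_force: [-0.4, 20.1, 8.1]
t 6.7 manifold xy mm [ -59.3 -128. ] z 0.1069 yaw of tool y vs man y deg 0.01 tilt [-0.001  0.01  -1.   ] w -0.0 F [-0.4 20.1  8.1]
```

```bash
python3 -m pendant '[[0,[0,0.1,0],0],[0,[0,0.25,0],0],[0,[0,0.25,-0.25],0],[0,[0,0.25,-0.5],0],[0,[0.05,0.5,-0.5],0],[0,[0.1,0.85,-0.5],0],[0,[0.14,1.0,-0.5],0]]' | grep contact
python3 -m pendant '[[0,[0,0.4,0],0],[0,[0,0.8,0],0],[0,[0,1.0,0],0],[0,[0,1.0,0],0]]' | grep contact
python3 -m pendant '[[0,[0,0.2,0],0],[0,[0,0.29,0],0],[0,[0,0.29,0],0]]' | grep contact
python3 where.py
```

```text
contact_force: [-0.4, -0.1, -0.3]
contact_force: [-0.5, 0.2, 0.4]
contact_force: [-0.5, -0.3, -0.1]
t 8.1 manifold xy mm [-76.  142.3] z 0.1661 yaw of tool y vs man y deg 0.06 tilt [-0.001 -0.001 -1.   ] w 0.0 F [-0.5 -0.3 -0.1]
```

```bash
python3 -m pendant '[[0,[0,0,0.25],0],[0,[0,0,0.45],0],[0,[0,0,0.5],0],[0,[-0.05,0.06,0.5],0],[0,[-0.1,0.12,0.5],0],[0,[-0.11,0.18,0.5],0],[0,[-0.12,0.23,0.5],0],[0,[-0.14,0.28,0.5],0],[0,[-0.17,0.32,0.5],0],[0,[-0.2,0.36,0.5],0]]'
python3 -m pendant '[[0,[-0.035,0.045,0],0],[0,[-0.07,0.09,0],0],[0,[-0.12,0.12,0],0],[0,[-0.17,0.15,0],0],[0,[-0.22,0.18,0],0],[0,[-0.26,0.2,0],0],[0,[-0.27,0.2,0],0]]'
python3 where.py
python3 -m pendant '[[0,[-0.02,0,0],0],[0,[-0.02,0,0],0]]'|grep -E "pos|contact"
python3 -m pendant '[[0,[-0.02,0,0],0],[0,[-0.02,0,0],0]]'|grep -E "pos|contact"
python3 where.py
```

```text
time: 9.1
tool_pos: [0.5077, 0.2305, 0.1071]
tool_rot: [0.0, 0.008, 1.0, -0.0]
contact_force: [0.0, -4.7, 0.7]
gripper_width: 0.001
grasp_force: 2.0
time: 9.8
tool_pos: [0.5396, 0.2545, 0.1058]
tool_rot: [-0.001, 0.008, 1.0, 0.0]
contact_force: [-4.9, -1.2, -1.5]
gripper_width: 0.003
grasp_force: 1.9
t 9.8 manifold xy mm [-20.  210.5] z 0.1058 yaw of tool y vs man y deg 0.02 tilt [-0.002  0.001 -1.   ] w 0.0 F [-4.9 -1.2 -1.5]
tool_pos: [0.542, 0.2545, 0.106]
contact_force: [-4.5, 1.2, -1.9]
tool_pos: [0.5426, 0.2545, 0.106]
contact_force: [-10.1, 2.2, 1.5]
t 10.2 manifold xy mm [-17.  210.5] z 0.106 yaw of tool y vs man y deg 0.02 tilt [-0.006  0.001 -1.   ] w 0.0 F [-10.1   2.2   1.5]
```

```bash
python3 -m pendant '[[0,[-0.02,0,0],0],[0,[-0.02,0,0],0]]'|grep -E "pos|contact"
python3 -m pendant '[[0,[0.1,0,0],0],[0,[0.25,0,0],0],[0,[0.25,0,-0.3],0],[0,[0.25,0,-0.6],0],[0,[0.25,0,-1],0],[0,[0.6,0.1,-1],0],[0,[1,0.2,-1],0],[0,[1,0.2,-1],0]]' | grep -E "pos|contact"
python3 -m pendant '[[0,[0.4,0.3,0],0],[0,[0.7,0.6,0],0],[0,[1,1,0],0],[0,[1,1,0],0],[0,[1,1,0],0]]' | grep -E "pos|contact"
python3 - <<'E'
from plant import manip
import cv2,numpy as np,pickle
from h import *
t=manip.grab_frame('top');s=manip.grab_frame('scene');f=t['img'];g=f.max(2)
a=cv2.resize(f[185:335,150:485],None,fx=2.3,fy=2.3,interpolation=2);b=cv2.resize(s['img'][150:320,130:470],None,fx=1.45,fy=1.45)
c=np.zeros((600,780,3),np.uint8);c[:345,:770]=a;c[350:350+246,:493]=b[:246]
cv2.imwrite('pics/v2.png',c[:,:,::-1])
pickle.dump(t,open('top2.pkl','wb'))
E
```

```text
tool_pos: [0.5427, 0.2545, 0.106]
contact_force: [-19.1, 0.8, 7.2]
tool_pos: [0.4248, 0.2807, 0.2275]
contact_force: [1.0, 0.3, -0.8]
tool_pos: [0.3092, 0.4037, 0.2277]
contact_force: [0.6, 0.5, 1.0]
```

View pics/v2.png

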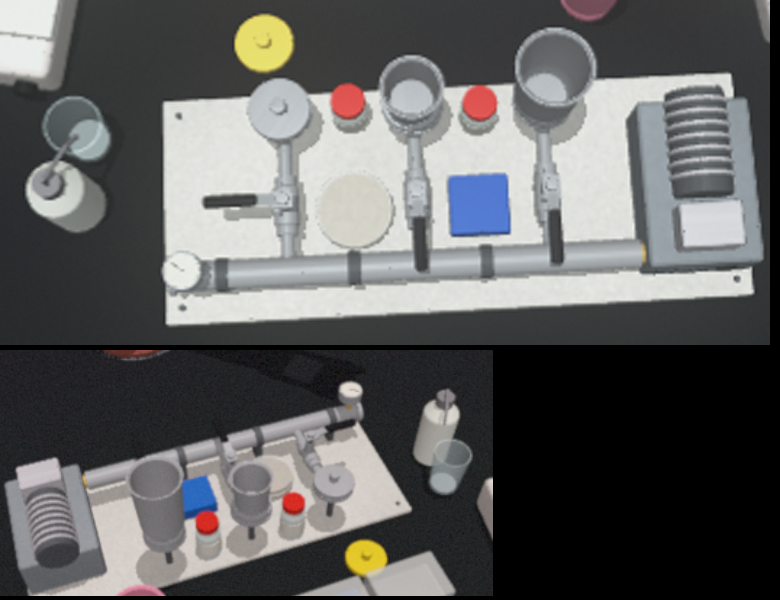

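The left lever, at (230,200), lies along the row. The mid lever at (420,240) and the right lever at (556,235) lie in line with their tubes, pointing away from the funnels. Nothing else has moved and the hand is clear.

```bash
python3 -c "
from plant import manip
print(manip.job_done())"
```

```text
the job is handed in; nothing more can be done
None
```

The job is handed in: the mid and right valves (with funnels) are fully open, the capped left valve is fully shut, nothing else in the final camera views had moved, and the hand is clear.

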